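Push the lamp power pack through the tag-reader gate

TASK

Check in the white lamp power pack: push it along the bench, lengthways, through the narrow gap of the tag-reader gate (between the two low white reader heads) until it is right through and sits square against the metal stop rail behind the gap. Only push it with the fingers; it must stay flat on the bench and not be lifted or tipped, and the other things on the bench are to be left where they are. Finish with the robot clear of everything.

Things in the scene. Friction and masses are not known exactly. Their poses are not given: they have to be found in the camera images.
- pack_center (a point): centre of the power pack, 21 mm above its underside. A loose white plastic box 100 mm long (its x axis), 66 mm wide (y), 42 mm high, 0.3 to 0.65 kg, black vents and a switch on top; it stands before the gap, off to one side and askew. Its +x points roughly through the gap (within 25 degrees)
- gate: the tag-reader gate, fixed. Origin on the bench in mid-gap; +x: the way the pack goes through, z up, y across. Two white heads, corners rounded (12 mm), each 90 mm long (x -45 to 45 mm), 60 mm wide, 50 mm high, inner faces at y = -37 and 37 mm: a 74 mm gap. A 4 mm high foot outside each reaches |y| = 121 mm
- stop_face (a point): middle of the face of the fixed stop rail that the pack must meet, 15 mm above the bench, at x = 165 mm, y = 0 of the gate; same axes as the gate. The rail is an upright metal strip 30 mm high, 180 mm long across the lane; the pack is home with its centre 50 mm before this face, at x = 115 mm of the gate
- eyepiece: bystander, loose: microscope eyepiece standing on end, black, 32 mm across, 50 mm high, beside the lane between the gate and the stop rail; origin at the middle of the underside
- objective: bystander, loose: microscope objective standing on end, steel, 24 mm across, 42 mm high, on the other side of the lane from the eyepiece; origin at the middle of the underside
- slide_box: bystander, loose: grey flat slide box, 84 x 100 x 26 mm, to the robot's left; origin at the middle of the underside
- screwdriver: bystander, loose: screwdriver lying on the bench; origin at the tool's origin on the bench
- adapter: bystander, loose: black plug-in adapter, 70 x 40 x 30 mm, smaller than the power pack, beyond the farther reader head's entry side; origin at the middle of the underside
- tray_cup: bystander, loose: small steel bowl, 70 mm across, 30 mm high; origin at the middle of the underside
- lens_cleaner: bystander, loose: small white bottle, 40 mm across, 90 mm high; origin at the middle of the underside
- pack: the power pack, with its origin in the middle of its underside (see point pack_center)
There are look-alikes about, which are no part of the job. What is shaped like the pack but blue or green is not meant.

How it is judged:
By the outcome, as a careful person would: the job done as asked, in the order asked, and still so for the second after the job is handed in, with the robot touching nothing.
It also fails if it takes over 64 s, if anything falls off the work surface, if the arm or the gripper's body presses on something with over 40 N, if the wrist force passes 120 N, or if a joint passes its speed limit or range.

ROBOT

A 6-joint arm with a two-finger parallel gripper is mounted at the origin on the work surface. World frame = base frame: x ahead of the robot, y to its left, z up, the work surface at z = 0. Lengths are in m, angles in degrees, forces in N, time in s.
With the tool pointing down it reaches from about 0.375 to 0.9 m from the base axis. Payload 3.1 kg.
Tool frame: the origin (TCP) lies at the very end of the fingers, on their centre line; the grasp point (between the pads) lies bot.grip_point_offset behind it (bot.grip_point_offset is the distance from the TCP to the grasp point, in m); z points along the fingers, y is the line along which they close (so a half turn about z gives the same grasp; the last joint's range is limited). The gripper opens to 87 mm and grips with 3 to 60 N. Pads are 19 mm wide; open, the fingers measure 117 mm over their backs; the gripper's body (75 mm by 190 mm) begins 51 mm behind the grasp point.
Start: joints at [55.548, 30.224, 82.088, -0, 67.689, -10.227], TCP at [0.256, 0.57, 0.223] pointing down, gripper open.
Joint ranges: [-176.69, 176.69], [-43.24, 126.21], [12.49, 139.97], [-82, 262], [0, 151.66], [-163.58, 163.58]. Speed limits (degrees/s): [159.86, 159.86, 180, 180, 180, 180].

INTERFACE

Orientations are given as a 3x3 rotation matrix whose columns are the frame's x, y, z axes.
In Python, from rig import bot, viewer, ticket gives the robot as it stands.
- The arm moves only by the tool servo_tool, never from a script. Its argument "targets" is a list of rows, each an object with "offset": the shift along the tool's x, y, z in m, a list of three; "dr": the turn, a rotation vector about the tool's x, y, z in degrees, a list of three. In form: [{"offset": [x, y, z], "dr": [ax, ay, az]}, ...]. A call has 1 to 20 rows; each row is the pose to reach, as a shift and turn from the pose commanded when the call began, along the tool's axes at that moment; what a row does not reach only later rows make up. A row lasts 1/12 s, in which the tool goes at most 41.7 mm and 7.16 degrees, less where a joint would pass 70% of its speed; a pose out of reach is approached as far as the arm can. A call with a gripper value outside its range is refused whole. "gripper" is the gripper command: -1 is fully open, 1 is shut, values between are in proportion, set as the call begins (left out, the last holds). The fingers move at their own pace and stop on an object; the grip force is fixed at half the most. Time passes only in rows, so rows that repeat a pose let the fingers close. It gives the time, the measured TCP pose, the force, the opening and the grip force at its end, in the units of the state.
- bot.read_state(): the state, without advancing time (a new reading comes with each control period).
- viewer.capture(name): name is "scene" or "top"; returns a dict with "color" (384x512x3 uint8, red, green, blue), "camera_matrix" (3x3 intrinsics, pixels), "k1" (the pictures are not rectified: a ray, as slopes to the right and down, at radius r is drawn at 1 + k1 r^2 times it, then the intrinsics apply), "R" (3x3) and "t" (3): a world point X has camera coordinates R X + t. Camera axes: x right, y down, z forward; pixel columns grow to the right and rows downward; lengths in m; the calibration is good to about 2 mm. A picture is of the moment at which its call begins. There is no depth.
- ticket.hand_in(): hands the job in; it is judged then, once.
The state is a dict: "time_s": time; "joint_positions": joint angles; "qvel": joint speeds; "tau": joint torques, N m; "position": TCP position; "tcp_rot": TCP orientation; "force": force on the tool from outside, world axes, zero at the start; "moment": the same for the moment, N m; "opening": opening from 0.0 (shut) to 1.0 (fully open); "grasp_force": force on a finger pad.
Only numpy, scipy, OpenCV 4.12 (cv2) and the standard library are available. Lean on these libraries where they do the work, as an engineer would, in place of code of your own. Each camera call takes 0.05 s, during which the arm holds its last target. There are 200 camera calls.

## Working session

There is one attempt and no reset: what is moved stays moved. The work goes in short steps, Python scripts to look and compute and a tool call to move; the robot and the scene stay as the last step left them, time stands still between calls to the robot, and variables do not carry over. Pictures are saved under pics/ and viewed, at most 10 in all, crops included, and the job is handed in when it is done.

Besides the shell and the picture viewer there is one more tool, called after ">>>" by a JSON object that holds its "api" and its "payload". servo_tool: Moves the arm, as the interface text tells. Its arguments: {"type":"object","properties":{"targets":{"type":"array"},"gripper":{"type":"number"}},"required":["targets"]}

```bash
mkdir -p pics; python3 - <<'E'
from rig import bot,viewer
import cv2,numpy as np
for n in("scene","top"):
    c=viewer.capture(n); cv2.imwrite(f"pics/{n}0.png",c["color"][:,:,::-1]); np.savez(f"{n}0.npz",**c)
    print(n,c["camera_matrix"].round(1).tolist(),c["k1"],(-c["R"].T@c["t"]).round(3))
s=bot.read_state();print(s["time_s"],s["position"],s["tcp_rot"].round(3) if hasattr(s["tcp_rot"],'round') else s["tcp_rot"],s["opening"],bot.grip_point_offset)
E
```

```text
scene [[473.0, 0.0, 254.8], [0.0, 473.0, 196.7], [0.0, 0.0, 1.0]] -0.11809398565875169 [ 1.129 -0.723  0.802]
top [[424.6, 0.0, 255.0], [0.0, 424.6, 190.2], [0.0, 0.0, 1.0]] 0.01768112524280726 [0.377 0.031 1.089]
0.1 [0.2560408  0.56942703 0.22167753] [[-0.912  0.41  -0.001]
 [ 0.41   0.912 -0.002]
 [ 0.    -0.002 -1.   ]] 1.0042899931800005 0.0187
```

View pics/scene0.png

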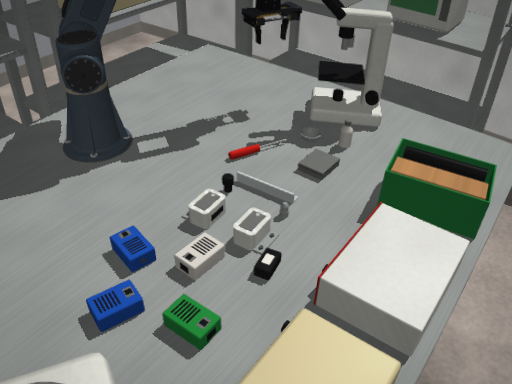

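View pics/top0.png

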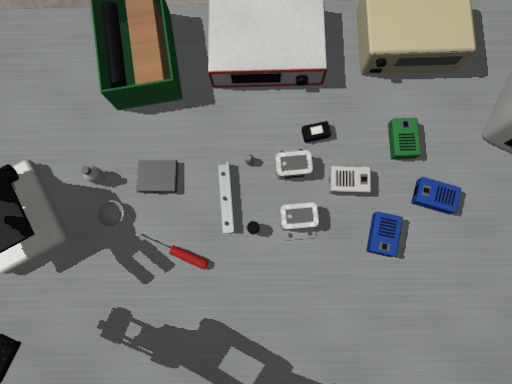

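The top view shows the pack at about (350,180). It is the only white vented box; the look-alikes are blue at (437,195) and (385,234) and green at (404,138). The black adapter is at (316,131). The heads are at (294,163) and (299,216), the rail at (227,198), the eyepiece at (253,228) and the objective at (250,160).

```bash
cat > h.py <<'E'
import numpy as np,cv2
def load(n):
    return dict(np.load(n,allow_pickle=True))
def D(c): return np.array([float(c["k1"]),0,0,0,0])
def px2w(c,uv,z):
    uv=np.asarray(uv,float).reshape(-1,1,2)
    s=cv2.undistortPoints(uv,c["camera_matrix"],D(c))[:,0]
    d=np.c_[s,np.ones(len(s))]@c["R"]; o=-c["R"].T@c["t"]
    return o+d*((z-o[2])/d[:,2])[:,None]
def w2px(c,X):
    return cv2.projectPoints(np.asarray(X,float).reshape(-1,1,3),cv2.Rodrigues(c["R"])[0],c["t"],c["camera_matrix"],D(c))[0][:,0]
def whites(c,box,lo=195):
    x0,y0,x1,y1=box; im=cv2.resize(c["color"][y0:y1,x0:x1],None,fx=4,fy=4,interpolation=cv2.INTER_CUBIC)
    m=((im.min(2)>lo)*255).astype(np.uint8)
    cs,_=cv2.findContours(m,cv2.RETR_EXTERNAL,cv2.CHAIN_APPROX_NONE)
    out=[((k[:,0]+.5)/4-.5+[x0,y0]) for k in cs if cv2.contourArea(k)>1500]
    return im,m,out
def rect(c,k,z):
    P=px2w(c,k,z)[:,:2]; (cx,cy),(w,h),a=cv2.minAreaRect((P*1000).astype(np.float32))
    if w<h: w,h,a=h,w,a+90
    return cx,cy,w,h,a
E
python3 - <<'E'
from h import *
for n in("top","scene"):
    c=load(n+"0.npz")
    box=(205,120,400,260) if n=="top" else (160,160,310,285)
    im,m,ks=whites(c,box,150 if n=="top" else 170)
    for k in ks:
        print(n,k.mean(0).round(1),[np.round(rect(c,k,z),1).tolist() for z in(.03,.042,.05)])
    cv2.drawContours(im,[((k+.5-np.array(box[:2]))*4-.5).round().astype(int).reshape(-1,1,2) for k in ks],-1,(255,0,0),1)
    cv2.imwrite(f"pics/{n}crop.png",im[:,:,::-1])
c=load("top0.npz");print(px2w(c,[[350,180],[227,198],[253,228],[250,160],[158,176]],0).round(3))
E
```

```text
top [298.9 215. ] [[507.6, -52.6, 94.1, 62.6, 93.8], [506.1, -51.7, 93.1, 61.9, 93.8], [505.1, -51.0, 92.4, 61.4, 93.8]]
top [350.1 178.3] [[599.2, -185.1, 99.1, 65.1, 87.1], [596.7, -182.7, 98.0, 64.4, 87.1], [595.0, -181.1, 97.2, 63.9, 87.1]]
top [225.1 197.3] [[558.0, 132.3, 183.3, 28.9, 4.0], [556.0, 131.1, 181.3, 28.6, 4.0], [554.6, 130.4, 179.9, 28.4, 4.0]]
top [293.4 162.1] [[644.3, -43.4, 94.5, 63.1, 94.0], [641.3, -42.6, 93.4, 62.4, 94.0], [639.2, -42.0, 92.7, 61.9, 94.0]]
scene [199.5 249.5] [[590.7, -174.9, 98.1, 64.8, 87.3], [599.1, -183.4, 96.6, 63.8, 87.3], [604.7, -189.1, 95.6, 63.2, 87.3]]
scene [251.8 220.8] [[625.9, -23.0, 94.5, 63.4, 94.2], [633.7, -33.9, 93.0, 62.4, 94.2], [638.9, -41.2, 92.1, 61.7, 94.2]]
scene [206.6 200.6] [[488.8, -32.4, 95.1, 63.5, 94.4], [498.7, -43.2, 93.6, 62.5, 94.4], [505.4, -50.3, 92.6, 61.8, 94.4]]
[[ 0.601 -0.191  0.   ]
 [ 0.559  0.13   0.   ]
 [ 0.48   0.063  0.   ]
 [ 0.66   0.069  0.   ]
 [ 0.621  0.312  0.   ]]
```

View pics/topcrop.png

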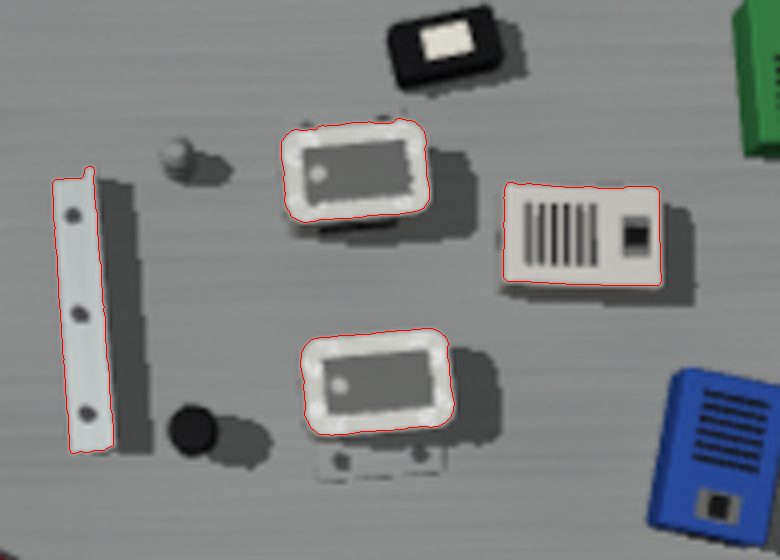

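View pics/scenecrop.png

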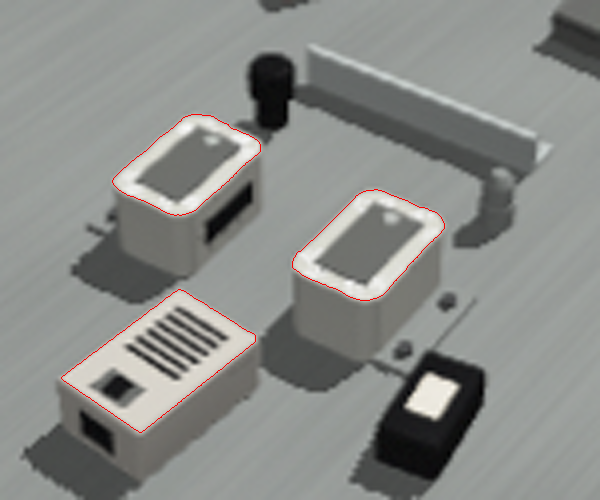

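The scene crop confirms the vented white box at (200,254), and both views agree to about 2 mm.
- **Gate:** centre (0.572,-0.046), with +x at 93.9°.
- **Pack:** (0.598,-0.183) at 87.2°, so y = -16 mm and yaw = -6.7° in the gate frame.

I will first square the pack with a flat two-finger push on its far side, then push from behind.

```bash
cat >> h.py <<'E'
G=np.array([.5721,-.0462]); A=np.radians(93.9)
gx=np.array([np.cos(A),np.sin(A)]); gy=np.array([-gx[1],gx[0]])
def g2w(x,y): return G+gx*x/1000+gy*y/1000
def w2g(p): d=np.asarray(p)[:2]-G; return np.round([d@gx*1000,d@gy*1000],1)
def delta(s,pw,z,yang):
    from scipy.spatial.transform import Rotation as Ro
    R=np.array(s["tcp_rot"]); p=np.array([*pw,z])
    a=np.radians(yang); Y=np.array([np.cos(a),np.sin(a),0]); Z=np.array([0,0,-1.]); T=np.c_[np.cross(Y,Z),Y,Z]
    print("offset",(R.T@(p-s["position"])).round(4).tolist(),"dr",Ro.from_matrix(R.T@T).as_rotvec(degrees=True).round(2).tolist())
E
python3 - <<'E'
from h import *
from rig import bot
c=load("top0.npz");s=bot.read_state()
for n,u,z in(("adapter",[316,131],.03),("green",[404,138],.042),("blue",[385,234],.042),("blue2",[437,195],.042),("eyep",[253,227],.05),("obj",[249,159],.042)):
    p=px2w(c,[u],z)[0];print(n,p.round(3),w2g(p))
p=g2w(-138,-16.3-62);print(p)
delta(s,p,.20,93.9); delta(s,p,.018,93.9)
E
```

```text
adapter [ 0.726 -0.104  0.03 ] [ -68.5 -149.3]
green [ 0.698 -0.324  0.042] [-285.8 -106.5]
blue [ 0.456 -0.26   0.042] [-205.1  130.5]
blue2 [ 0.55  -0.393  0.042] [-344.7   45.8]
eyep [0.477 0.062 0.05 ] [114.1  87.1]
obj [0.652 0.07  0.042] [110.3 -87.1]
[ 0.65960479 -0.17855483]
offset [-0.675, -0.5165, 0.0224] dr [-0.1, -0.05, -28.13]
offset [-0.675, -0.5161, 0.2044] dr [-0.1, -0.05, -28.13]
```

>>> {"api": "servo_tool", "payload": {"targets": [{"offset":[-0.01,-0.008,0],"dr":[0,0,-1]},{"offset":[-0.034,-0.026,0],"dr":[0,0,-2]},{"offset":[-0.067,-0.051,0],"dr":[0,0,-3]},{"offset":[-0.1,-0.077,0],"dr":[0,0,-5]},{"offset":[-0.133,-0.102,0],"dr":[0,0,-7]},{"offset":[-0.166,-0.127,0],"dr":[0,0,-9]},{"offset":[-0.199,-0.152,0],"dr":[0,0,-11]},{"offset":[-0.232,-0.178,0],"dr":[0,0,-13]},{"offset":[-0.265,-0.203,0],"dr":[0,0,-15]},{"offset":[-0.298,-0.228,0],"dr":[0,0,-17]},{"offset":[-0.331,-0.253,0],"dr":[0,0,-19]},{"offset":[-0.364,-0.279,0],"dr":[0,0,-21]},{"offset":[-0.397,-0.304,0],"dr":[0,0,-23]},{"offset":[-0.43,-0.329,0],"dr":[0,0,-25]},{"offset":[-0.463,-0.354,0],"dr":[0,0,-27]},{"offset":[-0.496,-0.38,0],"dr":[0,0,-28.1]},{"offset":[-0.529,-0.405,0],"dr":[0,0,-28.1]},{"offset":[-0.562,-0.43,0],"dr":[0,0,-28.1]},{"offset":[-0.59,-0.452,0],"dr":[0,0,-28.1]},{"offset":[-0.605,-0.463,0],"dr":[0,0,-28.1]}], "gripper": -0.15}}

```text
time_s: 1.77
position: [0.62, -0.1052, 0.2221]
tcp_rot: [[-0.998, -0.064, 0.001], [-0.064, 0.998, -0.002], [-0.001, -0.002, -1.0]]
force: [1.3, 0.1, -0.3]
opening: 0.573
grasp_force: 0.0
```

```bash
cat > st.py <<'E'
from h import *
from rig import bot
import sys
def st():
    s=bot.read_state();R=np.array(s["tcp_rot"]);print(round(s["time_s"],2),np.round(s["position"],4),"g",w2g(s["position"]),"yang",np.degrees(np.arctan2(R[1,1],R[0,1])).round(2),"F",np.round(s["force"],1),"open",round(s["opening"],3),"j",np.round(s["joint_positions"],0))
    return s
if __name__=="__main__":
    s=st();a=[float(v) for v in sys.argv[1:]]
    if a: delta(s,g2w(a[0],a[1]),a[2],a[3])
E
python3 st.py -138 -78.3 0.2 93.9;python3 st.py -138 -78.3 0.018 93.9
```

```text
1.77 [ 0.62   -0.1052  0.2221] g [-62.1 -43.8] yang 93.7 F [ 1.3  0.1 -0.3] open 0.573 j [ -20.   31.   82.   -0.   68. -113.]
offset [-0.0348, -0.0757, 0.0222] dr [-0.11, 0.08, -0.2]
1.77 [ 0.62   -0.1052  0.2221] g [-62.1 -43.8] yang 93.7 F [ 1.3  0.1 -0.3] open 0.573 j [ -20.   31.   82.   -0.   68. -113.]
offset [-0.0345, -0.0754, 0.2042] dr [-0.11, 0.08, -0.2]
```

>>> {"api": "servo_tool", "payload": {"targets": [{"offset":[-0.012,-0.025,0.01],"dr":[0,0,0]},{"offset":[-0.024,-0.05,0.02],"dr":[0,0,0]},{"offset":[-0.035,-0.075,0.035],"dr":[0,0,0]},{"offset":[-0.035,-0.075,0.06],"dr":[0,0,0]},{"offset":[-0.035,-0.075,0.09],"dr":[0,0,0]},{"offset":[-0.035,-0.075,0.12],"dr":[0,0,0]},{"offset":[-0.035,-0.075,0.15],"dr":[0,0,0]},{"offset":[-0.035,-0.075,0.175],"dr":[0,0,0]},{"offset":[-0.035,-0.075,0.192],"dr":[0,0,0]},{"offset":[-0.035,-0.075,0.201],"dr":[0,0,0]},{"offset":[-0.035,-0.075,0.204],"dr":[0,0,0]},{"offset":[-0.035,-0.075,0.204],"dr":[0,0,0]}]}}

```text
time_s: 2.77
position: [0.6578, -0.1728, 0.0179]
tcp_rot: [[-0.998, -0.068, -0.001], [-0.068, 0.998, 0.001], [0.001, 0.001, -1.0]]
force: [0.1, 0.7, -0.0]
opening: 0.575
grasp_force: 0.0
```

```bash
python3 st.py -138 -44.5 0.018 93.9
```

```text
2.77 [ 0.6578 -0.1728  0.0179] g [-132.2  -76.9] yang 93.88 F [ 0.1  0.7 -0. ] open 0.575 j [ -24.   49.   81.   -0.   50. -118.]
offset [0.0324, -0.0058, -0.0001] dr [0.03, -0.07, -0.02]
```

>>> {"api": "servo_tool", "payload": {"targets": [{"offset":[0.004,-0.004,0],"dr":[0,0,0]},{"offset":[0.008,-0.006,0],"dr":[0,0,0]},{"offset":[0.011,-0.006,0],"dr":[0,0,0]},{"offset":[0.014,-0.006,0],"dr":[0,0,0]},{"offset":[0.017,-0.006,0],"dr":[0,0,0]},{"offset":[0.02,-0.006,0],"dr":[0,0,0]},{"offset":[0.023,-0.006,0],"dr":[0,0,0]},{"offset":[0.026,-0.006,0],"dr":[0,0,0]},{"offset":[0.028,-0.006,0],"dr":[0,0,0]},{"offset":[0.03,-0.006,0],"dr":[0,0,0]},{"offset":[0.032,-0.006,0],"dr":[0,0,0]},{"offset":[0.032,-0.006,0],"dr":[0,0,0]},{"offset":[0.032,-0.006,0],"dr":[0,0,0]}]}}

```text
time_s: 3.85
position: [0.6266, -0.1814, 0.0186]
tcp_rot: [[-0.998, -0.068, -0.0], [-0.068, 0.998, -0.0], [0.0, -0.0, -1.0]]
force: [2.2, -0.6, 1.1]
opening: 0.576
grasp_force: 0.9
```

```bash
cat > look.py <<'E'
from st import *; from rig import viewer
n=sys.argv[1]; st(); ims=[]
for v,box,lo in(("top",(205,120,400,260),150),("scene",(160,160,310,285),170)):
    c=viewer.capture(v); im,m,ks=whites(c,box,lo)
    for k in ks:
        r=rect(c,k,.042)
        print(v,k.mean(0).round(0),"g",w2g([r[0]/1000,r[1]/1000]),"wh",np.round(r[2:4],1),"yaw",round(r[4]-93.9,1))
    ims.append(cv2.resize(im,(400,int(400*im.shape[0]/im.shape[1]))))
h=max(i.shape[0] for i in ims)
cv2.imwrite(f"pics/{n}.png",np.hstack([cv2.copyMakeBorder(i,0,h-i.shape[0],0,0,0) for i in ims])[:,:,::-1])
E
python3 look.py a1
```

```text
3.85 [ 0.6266 -0.1814  0.0186] g [-138.6  -45.1] yang 93.89 F [ 2.2 -0.6  1.1] open 0.576 j [ -26.   47.   85.   -0.   47. -120.]
top [336. 250.] g [-92.8 147.6] wh [227.8  69.6] yaw -4.7
top [216. 173.] g [176.7 -36.9] wh [322.1 109.7] yaw 84.8
scene [255. 220.] g [  8.6 -64. ] wh [96.1 63.7] yaw 2.5
scene [297. 183.] g [200.3 -78. ] wh [63.3 34.3] yaw -4.5
scene [271. 181.] g [190.3  -6.4] wh [179.1  79.7] yaw -89.9
```

View pics/a1.png

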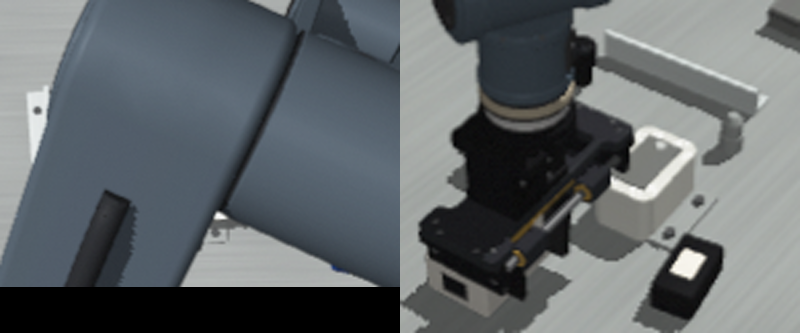

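The scene view shows the gripper seated on the pack's far side at about (467,280), with light contact. The head at (645,180) and the adapter at (680,275) are untouched. I'll back off, rise, turn the tool and move aside for a clear view.

```bash
python3 - <<'E'
from st import *
s=st();delta(s,[.44,-.42],.22,3.9);delta(s,g2w(-138,-70),.22,3.9)
E
```

```text
3.95 [ 0.6265 -0.1813  0.0184] g [-138.5  -45.1] yang 93.89 F [ 1.8 -0.4  1.1] open 0.569 j [ -26.   47.   85.   -0.   47. -120.]
offset [0.2023, -0.2255, -0.2014] dr [-0.02, -0.0, 89.99]
offset [-0.0248, 0.0005, -0.2016] dr [-0.02, -0.0, 89.99]
```

>>> {"api": "servo_tool", "payload": {"targets": [{"offset":[-0.006,0,0],"dr":[0,0,0]},{"offset":[-0.015,0,0],"dr":[0,0,0]},{"offset":[-0.022,0,-0.004],"dr":[0,0,0]},{"offset":[-0.025,0,-0.02],"dr":[0,0,0]},{"offset":[-0.025,0,-0.05],"dr":[0,0,0]},{"offset":[-0.025,0,-0.08],"dr":[0,0,0]},{"offset":[-0.025,0,-0.11],"dr":[0,0,0]},{"offset":[-0.025,0,-0.14],"dr":[0,0,0]},{"offset":[-0.025,0,-0.17],"dr":[0,0,0]},{"offset":[-0.025,0,-0.19],"dr":[0,0,0]},{"offset":[-0.025,0,-0.2],"dr":[0,0,0]},{"offset":[-0.02,-0.01,-0.2],"dr":[0,0,5]},{"offset":[-0.005,-0.03,-0.2],"dr":[0,0,11]},{"offset":[0.015,-0.05,-0.2],"dr":[0,0,17]},{"offset":[0.035,-0.072,-0.2],"dr":[0,0,23]},{"offset":[0.055,-0.094,-0.2],"dr":[0,0,29]},{"offset":[0.075,-0.116,-0.2],"dr":[0,0,35]},{"offset":[0.095,-0.138,-0.2],"dr":[0,0,41]},{"offset":[0.115,-0.16,-0.2],"dr":[0,0,47]},{"offset":[0.13,-0.175,-0.2],"dr":[0,0,53]}], "gripper": 0.26}}

```text
time_s: 5.62
position: [0.507, -0.3661, 0.2176]
tcp_rot: [[-0.65, 0.76, -0.002], [0.76, 0.65, 0.001], [0.002, -0.001, -1.0]]
force: [-1.2, -0.8, 0.3]
opening: 0.37
grasp_force: 0.0
```

```bash
python3 - <<'E'
from st import *
s=st();delta(s,[.44,-.42],.22,3.9)
E
```

```text
5.62 [ 0.507  -0.3661  0.2176] g [-314.8   86.7] yang 40.52 F [-1.2 -0.8  0.3] open 0.37 j [-46.  31.  82.  -0.  67. -87.]
offset [0.0026, -0.086, -0.0024] dr [-0.09, -0.09, 36.62]
```

>>> {"api": "servo_tool", "payload": {"targets": [{"offset":[0,-0.015,0],"dr":[0,0,6]},{"offset":[0,-0.03,0],"dr":[0,0,12]},{"offset":[0,-0.045,0],"dr":[0,0,18]},{"offset":[0,-0.06,0],"dr":[0,0,24]},{"offset":[0,-0.075,0],"dr":[0,0,30]},{"offset":[0,-0.086,0],"dr":[0,0,36.6]},{"offset":[0,-0.086,0],"dr":[0,0,36.6]}]}}

```text
time_s: 6.2
position: [0.4422, -0.4218, 0.2176]
tcp_rot: [[-0.071, 0.998, -0.002], [0.998, 0.071, 0.001], [0.001, -0.002, -1.0]]
force: [-0.0, -1.0, 0.2]
opening: 0.371
grasp_force: 0.0
```

```bash
python3 look.py a2; python3 st.py -213 0 0.1 3.9
```

```text
6.2 [ 0.4422 -0.4218  0.2176] g [-365.9  155.2] yang 4.04 F [-0.  -1.   0.2] open 0.371 j [-54.  30.  84.  -0.  66. -58.]
top [299. 215.] g [-0.9 65.7] wh [94.5 63.1] yaw -0.0
top [352. 184.] g [-140.5   -2.2] wh [99.9 66.4] yaw -0.1
top [225. 197.] g [178.3   4.1] wh [183.   30.3] yaw -90.0
top [293. 162.] g [ -1.1 -69.7] wh [94.8 63.9] yaw -0.1
scene [194. 248.] g [-141.6   -3.9] wh [96.8 63.7] yaw -0.0
scene [252. 221.] g [  8.1 -62.4] wh [93.1 62.4] yaw 0.0
scene [206. 201.] g [ 8.1 73.1] wh [93.6 62.6] yaw 0.6
6.3 [ 0.4436 -0.4205  0.2178] g [-364.7  153.6] yang 4.4 F [ 0.4 -0.3 -0.7] open 0.371 j [-54.  29.  84.   0.  66. -58.]
offset [0.1501, 0.155, 0.118] dr [-0.03, -0.1, 0.5]
```

View pics/a2.png

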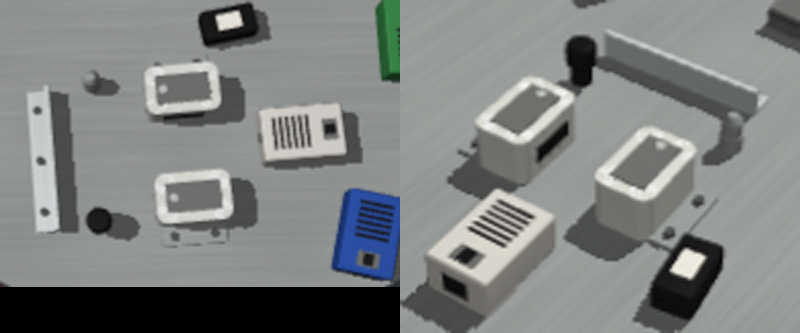

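The pack is square (yaw 0) at x = -141 mm, y ≈ -3 mm, and nothing else has moved. Next I'll go behind it.

>>> {"api": "servo_tool", "payload": {"targets": [{"offset":[0.02,0.02,0],"dr":[0,0,0]},{"offset":[0.045,0.047,0],"dr":[0,0,0]},{"offset":[0.07,0.073,0],"dr":[0,0,0]},{"offset":[0.095,0.1,0],"dr":[0,0,0]},{"offset":[0.12,0.127,0.01],"dr":[0,0,0]},{"offset":[0.138,0.145,0.025],"dr":[0,0,0]},{"offset":[0.146,0.155,0.05],"dr":[0,0,0]},{"offset":[0.147,0.158,0.08],"dr":[0,0,0]},{"offset":[0.147,0.158,0.11],"dr":[0,0,0]},{"offset":[0.147,0.158,0.14],"dr":[0,0,0]},{"offset":[0.147,0.158,0.165],"dr":[0,0,0]},{"offset":[0.147,0.158,0.185],"dr":[0,0,0]},{"offset":[0.147,0.158,0.196],"dr":[0,0,0]},{"offset":[0.147,0.158,0.2],"dr":[0,0,0]},{"offset":[0.147,0.158,0.2],"dr":[0,0,0]},{"offset":[0.147,0.158,0.2],"dr":[0,0,0]}]}}

```text
time_s: 7.63
position: [0.5912, -0.2625, 0.0194]
tcp_rot: [[-0.076, 0.997, 0.001], [0.997, 0.076, -0.001], [-0.001, 0.001, -1.0]]
force: [-0.0, 0.8, 0.1]
opening: 0.37
grasp_force: 0.0
```

```bash
python3 st.py -155 0 0.017 3.9
```

```text
7.63 [ 0.5912 -0.2625  0.0194] g [-217.1   -4.4] yang 4.34 F [-0.   0.8  0.1] open 0.37 j [-34.  47.  86.   0.  47. -38.]
offset [0.0622, -0.0039, 0.0024] dr [0.08, 0.06, 0.44]
```

>>> {"api": "servo_tool", "payload": {"targets": [{"offset":[0.003,-0.001,0.002],"dr":[0,0,0.4]},{"offset":[0.007,-0.0015,0.002],"dr":[0,0,0.4]},{"offset":[0.011,-0.0015,0.002],"dr":[0,0,0.4]},{"offset":[0.014,-0.0015,0.002],"dr":[0,0,0.4]},{"offset":[0.017,-0.0015,0.002],"dr":[0,0,0.4]},{"offset":[0.02,-0.0015,0.002],"dr":[0,0,0.4]},{"offset":[0.023,-0.0017,0.002],"dr":[0,0,0.4]},{"offset":[0.026,-0.0019,0.002],"dr":[0,0,0.4]},{"offset":[0.029,-0.0021,0.002],"dr":[0,0,0.4]},{"offset":[0.032,-0.0024,0.002],"dr":[0,0,0.4]},{"offset":[0.035,-0.0027,0.002],"dr":[0,0,0.4]},{"offset":[0.038,-0.003,0.002],"dr":[0,0,0.4]},{"offset":[0.041,-0.0033,0.002],"dr":[0,0,0.4]},{"offset":[0.044,-0.0036,0.002],"dr":[0,0,0.4]},{"offset":[0.047,-0.0039,0.002],"dr":[0,0,0.4]},{"offset":[0.05,-0.0041,0.002],"dr":[0,0,0.4]},{"offset":[0.053,-0.0043,0.002],"dr":[0,0,0.4]},{"offset":[0.055,-0.0044,0.002],"dr":[0,0,0.4]},{"offset":[0.056,-0.0044,0.002],"dr":[0,0,0.4]},{"offset":[0.056,-0.0044,0.002],"dr":[0,0,0.4]}]}}

```text
time_s: 9.3
position: [0.5814, -0.2063, 0.0164]
tcp_rot: [[-0.068, 0.998, -0.001], [0.998, 0.068, 0.001], [0.001, -0.001, -1.0]]
force: [0.8, -1.4, 0.5]
opening: 0.368
grasp_force: 0.6
```

```bash
python3 look.py a3; python3 st.py -90 0 0.017 3.9
```

```text
9.3 [ 0.5814 -0.2063  0.0164] g [-160.3    1.6] yang 3.89 F [ 0.8 -1.4  0.5] open 0.368 j [-30.  46.  91.   0.  43. -34.]
top [351. 253.] g [-121.9  155.6] wh [145.8  58.5] yaw -4.7
top [363. 122.] g [-186.9 -151.5] wh [73.1 26.8] yaw -5.4
top [232. 179.] g [133.7 -15.1] wh [357.7 199.5] yaw 84.8
scene [252. 220.] g [  8.9 -62.5] wh [96.2 63.7] yaw 0.0
scene [212. 197.] g [20.6 66. ] wh [118.2  65.4] yaw 30.6
scene [270. 182.] g [189.3  -6.1] wh [179.7  77.6] yaw -89.9
9.4 [ 0.5813 -0.2063  0.0162] g [-160.4    1.7] yang 3.87 F [ 0.6 -1.5 -0.1] open 0.374 j [-30.  46.  91.   0.  43. -34.]
offset [0.0704, 0.0016, -0.0007] dr [-0.06, -0.07, -0.03]
```

View pics/a3.png

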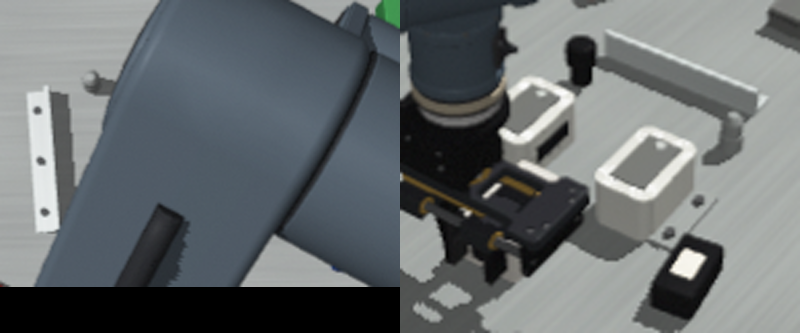

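The fingers are flat on the pack's back face and the pack front is about at the gate entry. All else is unmoved. I'll continue straight through while watching the force.

>>> {"api": "servo_tool", "payload": {"targets": [{"offset":[0.003,0,0],"dr":[0,0,0]},{"offset":[0.006,0,0],"dr":[0,0,0]},{"offset":[0.009,0.0002,0],"dr":[0,0,0]},{"offset":[0.012,0.0004,0],"dr":[0,0,0]},{"offset":[0.015,0.0006,0],"dr":[0,0,0]},{"offset":[0.018,0.0008,0],"dr":[0,0,0]},{"offset":[0.021,0.001,0],"dr":[0,0,0]},{"offset":[0.024,0.001,0],"dr":[0,0,0]},{"offset":[0.027,0.001,0],"dr":[0,0,0]},{"offset":[0.03,0.001,0],"dr":[0,0,0]},{"offset":[0.033,0.001,0],"dr":[0,0,0]},{"offset":[0.036,0.001,0],"dr":[0,0,0]},{"offset":[0.039,0.001,0],"dr":[0,0,0]},{"offset":[0.042,0.001,0],"dr":[0,0,0]}]}}

```text
time_s: 10.57
position: [0.5799, -0.1646, 0.0166]
tcp_rot: [[-0.068, 0.998, -0.0], [0.998, 0.068, 0.0], [0.0, -0.0, -1.0]]
force: [0.7, -1.6, -0.5]
opening: 0.369
grasp_force: 0.6
```

```bash
python3 st.py -60 0.5 0.017 3.9
```

```text
10.57 [ 0.5799 -0.1646  0.0166] g [-118.7    0.3] yang 3.87 F [ 0.7 -1.6 -0.5] open 0.369 j [-26.  45.  93.  -0.  42. -30.]
offset [0.0587, -0.0002, -0.0004] dr [-0.0, -0.0, -0.03]
```

Force is steady at about 1.6 N (sliding friction only), with the pack front well into the gap.

>>> {"api": "servo_tool", "payload": {"targets": [{"offset":[0.003,0,0],"dr":[0,0,0]},{"offset":[0.007,0,0],"dr":[0,0,0]},{"offset":[0.011,0,0],"dr":[0,0,0]},{"offset":[0.015,0,0],"dr":[0,0,0]},{"offset":[0.019,0,0],"dr":[0,0,0]},{"offset":[0.023,0,0],"dr":[0,0,0]},{"offset":[0.027,0,0],"dr":[0,0,0]},{"offset":[0.031,0,0],"dr":[0,0,0]},{"offset":[0.035,0,0],"dr":[0,0,0]},{"offset":[0.039,0,0],"dr":[0,0,0]},{"offset":[0.043,0,0],"dr":[0,0,0]},{"offset":[0.047,0,0],"dr":[0,0,0]},{"offset":[0.051,0,0],"dr":[0,0,0]},{"offset":[0.055,0,0],"dr":[0,0,0]},{"offset":[0.059,0,0],"dr":[0,0,0]},{"offset":[0.063,0,0],"dr":[0,0,0]},{"offset":[0.067,0,0],"dr":[0,0,0]},{"offset":[0.07,0,0],"dr":[0,0,0]}]}}

```text
time_s: 12.07
position: [0.5751, -0.0946, 0.0166]
tcp_rot: [[-0.068, 0.998, -0.0], [0.998, 0.068, 0.0], [0.0, -0.0, -1.0]]
force: [0.5, -1.4, -0.7]
opening: 0.365
grasp_force: 0.7
```

```bash
python3 st.py 20 0 0.017 3.9
```

```text
12.07 [ 0.5751 -0.0946  0.0166] g [-48.5   0.3] yang 3.89 F [ 0.5 -1.4 -0.7] open 0.365 j [-20.  44.  96.   0.  40. -24.]
offset [0.0685, 0.0003, -0.0004] dr [-0.0, -0.0, -0.01]
```

>>> {"api": "servo_tool", "payload": {"targets": [{"offset":[0.004,0,0],"dr":[0,0,0]},{"offset":[0.008,0,0],"dr":[0,0,0]},{"offset":[0.012,0,0],"dr":[0,0,0]},{"offset":[0.016,0,0],"dr":[0,0,0]},{"offset":[0.02,0,0],"dr":[0,0,0]},{"offset":[0.024,0,0],"dr":[0,0,0]},{"offset":[0.028,0,0],"dr":[0,0,0]},{"offset":[0.032,0,0],"dr":[0,0,0]},{"offset":[0.036,0,0],"dr":[0,0,0]},{"offset":[0.04,0,0],"dr":[0,0,0]},{"offset":[0.044,0,0],"dr":[0,0,0]},{"offset":[0.048,0,0],"dr":[0,0,0]},{"offset":[0.052,0,0],"dr":[0,0,0]},{"offset":[0.056,0,0],"dr":[0,0,0]},{"offset":[0.06,0,0],"dr":[0,0,0]},{"offset":[0.064,0,0],"dr":[0,0,0]},{"offset":[0.068,0,0],"dr":[0,0,0]},{"offset":[0.072,0,0],"dr":[0,0,0]},{"offset":[0.076,0,0],"dr":[0,0,0]},{"offset":[0.08,0,0],"dr":[0,0,0]}]}}

```text
time_s: 13.73
position: [0.5697, -0.0149, 0.0166]
tcp_rot: [[-0.068, 0.998, -0.0], [0.998, 0.068, -0.0], [-0.0, -0.0, -1.0]]
force: [0.1, -2.3, 0.5]
opening: 0.371
grasp_force: 0.9
```

```bash
python3 st.py 55.5 0 0.017 3.9
```

```text
13.73 [ 0.5697 -0.0149  0.0166] g [31.4  0.2] yang 3.87 F [ 0.1 -2.3  0.5] open 0.371 j [-13.  44.  98.  -0.  38. -17.]
offset [0.0241, 0.0002, -0.0004] dr [-0.0, 0.0, -0.03]
```

>>> {"api": "servo_tool", "payload": {"targets": [{"offset":[0.003,0,0],"dr":[0,0,0]},{"offset":[0.006,0,0],"dr":[0,0,0]},{"offset":[0.009,0,0],"dr":[0,0,0]},{"offset":[0.012,0,0],"dr":[0,0,0]},{"offset":[0.015,0,0],"dr":[0,0,0]},{"offset":[0.017,0,0],"dr":[0,0,0]},{"offset":[0.019,0,0],"dr":[0,0,0]},{"offset":[0.02,0,0],"dr":[0,0,0]},{"offset":[0.021,0,0],"dr":[0,0,0]},{"offset":[0.022,0,0],"dr":[0,0,0]},{"offset":[0.022,0,0],"dr":[0,0,0]}]}}

```text
time_s: 14.65
position: [0.5682, 0.0069, 0.0165]
tcp_rot: [[-0.067, 0.998, -0.0], [0.998, 0.067, 0.0], [0.0, -0.0, -1.0]]
force: [0.4, -0.3, 1.1]
opening: 0.367
grasp_force: 0.4
```

```bash
python3 st.py 55.5 0 0.017 3.9
```

```text
14.65 [0.5682 0.0069 0.0165] g [53.2  0.2] yang 3.87 F [ 0.4 -0.3  1.1] open 0.367 j [-11.  44.  98.   0.  38. -14.]
offset [0.0023, 0.0002, -0.0005] dr [-0.0, -0.01, -0.03]
```

No rail contact yet, so I'll creep forward in small steps.

>>> {"api": "servo_tool", "payload": {"targets": [{"offset":[0.0007,0,0],"dr":[0,0,0]},{"offset":[0.0014,0,0],"dr":[0,0,0]},{"offset":[0.002,0,0],"dr":[0,0,0]},{"offset":[0.0025,0,0],"dr":[0,0,0]},{"offset":[0.003,0,0],"dr":[0,0,0]},{"offset":[0.003,0,0],"dr":[0,0,0]}]}}

```text
time_s: 15.15
position: [0.5685, 0.0075, 0.0166]
tcp_rot: [[-0.069, 0.998, 0.001], [0.998, 0.069, -0.003], [-0.003, 0.0, -1.0]]
force: [-0.8, -8.4, 0.0]
opening: 0.373
grasp_force: 4.7
```

```bash
python3 look.py a4
```

```text
15.15 [0.5685 0.0075 0.0166] g [53.8 -0.1] yang 3.97 F [-0.8 -8.4  0. ] open 0.373 j [-10.  44.  98.  -0.  38. -14.]
top [350. 247.] g [-125.8  138. ] wh [112.2  94.1] yaw -4.7
top [308. 148.] g [-19.7 -73.4] wh [494.9 213.5] yaw -5.4
scene [252. 226.] g [ -0.1 -78.2] wh [103.5  56. ] yaw -30.7
```

View pics/a4.png

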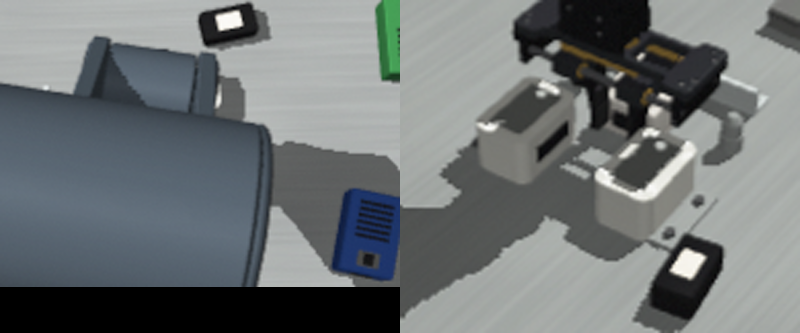

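Pressing the rail: 8 N, and the tool has stopped within 2 mm of the expected place. One slightly firmer press to seat it square, then back off 20 mm and rise.

>>> {"api": "servo_tool", "payload": {"targets": [{"offset":[0.001,0,0],"dr":[0,0,0]},{"offset":[0.002,0,0],"dr":[0,0,0]},{"offset":[0.002,0,0],"dr":[0,0,0]},{"offset":[0.002,0,0],"dr":[0,0,0]}]}}

```text
time_s: 15.58
position: [0.5686, 0.0076, 0.0168]
tcp_rot: [[-0.07, 0.998, 0.001], [0.998, 0.07, -0.005], [-0.006, 0.001, -1.0]]
force: [-1.3, -15.5, 0.3]
opening: 0.375
grasp_force: 7.9
```

>>> {"api": "servo_tool", "payload": {"targets": [{"offset":[-0.002,0,0],"dr":[0,0,0]},{"offset":[-0.005,0,0],"dr":[0,0,0]},{"offset":[-0.01,0,0],"dr":[0,0,0]},{"offset":[-0.016,0,0],"dr":[0,0,0]},{"offset":[-0.022,0,0],"dr":[0,0,0]},{"offset":[-0.024,0,-0.004],"dr":[0,0,0]},{"offset":[-0.024,0,-0.02],"dr":[0,0,0]},{"offset":[-0.024,0,-0.045],"dr":[0,0,0]},{"offset":[-0.024,0,-0.075],"dr":[0,0,0]},{"offset":[-0.024,0,-0.105],"dr":[0,0,0]},{"offset":[-0.024,0,-0.135],"dr":[0,0,0]},{"offset":[-0.024,0,-0.165],"dr":[0,0,0]},{"offset":[-0.03,0,-0.185],"dr":[0,0,0]},{"offset":[-0.05,0,-0.2],"dr":[0,0,0]},{"offset":[-0.08,0,-0.21],"dr":[0,0,0]},{"offset":[-0.11,0,-0.21],"dr":[0,0,0]},{"offset":[-0.14,0,-0.21],"dr":[0,0,0]},{"offset":[-0.17,0,-0.21],"dr":[0,0,0]},{"offset":[-0.2,0,-0.21],"dr":[0,0,0]},{"offset":[-0.22,0,-0.21],"dr":[0,0,0]}]}}

```text
time_s: 17.25
position: [0.5828, -0.2106, 0.2269]
tcp_rot: [[-0.066, 0.998, 0.001], [0.998, 0.066, -0.001], [-0.001, 0.001, -1.0]]
force: [-0.2, -0.3, 0.6]
opening: 0.369
grasp_force: 0.0
```

>>> {"api": "servo_tool", "payload": {"targets": [{"offset":[-0.015,-0.01,0],"dr":[0,0,0]},{"offset":[-0.04,-0.025,0],"dr":[0,0,0]},{"offset":[-0.065,-0.04,0],"dr":[0,0,0]},{"offset":[-0.09,-0.055,0],"dr":[0,0,0]},{"offset":[-0.115,-0.07,0],"dr":[0,0,0]},{"offset":[-0.14,-0.085,0],"dr":[0,0,0]},{"offset":[-0.165,-0.1,0],"dr":[0,0,0]},{"offset":[-0.19,-0.115,0],"dr":[0,0,0]},{"offset":[-0.21,-0.12,0],"dr":[0,0,0]},{"offset":[-0.22,-0.12,0],"dr":[0,0,0]},{"offset":[-0.22,-0.12,0],"dr":[0,0,0]},{"offset":[-0.22,-0.12,0],"dr":[0,0,0]}]}}

```text
time_s: 18.25
position: [0.4781, -0.4348, 0.2264]
tcp_rot: [[-0.067, 0.998, 0.0], [0.998, 0.067, 0.001], [0.001, 0.0, -1.0]]
force: [-0.5, 0.4, -0.3]
opening: 0.366
grasp_force: 0.0
```

```bash
python3 look.py a5
```

```text
18.25 [ 0.4781 -0.4348  0.2264] g [-381.3  120.2] yang 3.85 F [-0.5  0.4 -0.3] open 0.366 j [-52.  32.  79.   0.  70. -56.]
top [299. 215.] g [-0.9 65.7] wh [94.5 63.2] yaw -0.1
top [237. 195.] g [129.9   3.6] wh [183.5 127.5] yaw -89.6
top [293. 162.] g [ -1.1 -69.8] wh [94.9 64.3] yaw -0.2
scene [252. 221.] g [  8.1 -62.4] wh [93.2 62.4] yaw 0.0
scene [207. 201.] g [ 8.1 73. ] wh [93.3 62.5] yaw 0.2
scene [252. 185.] g [114.7  23.6] wh [115.   97.9] yaw -89.7
```

View pics/a5.png

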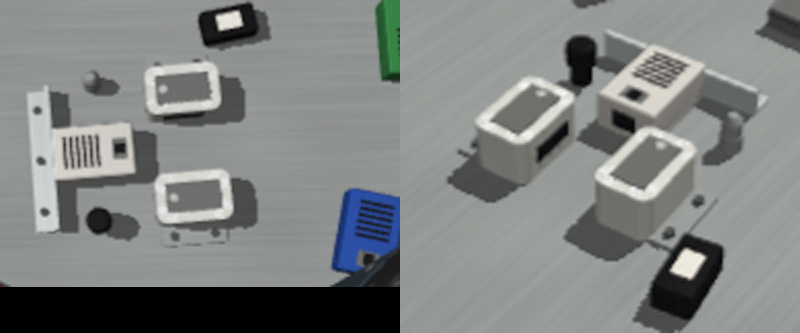

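The pack is square against the rail at about (93,150) in the top crop, through the gap, and the bystanders have not moved. The robot is raised and clear, so I'm handing in.

```bash
python3 -c "
from rig import ticket
print(ticket.hand_in())"
```

```text
the job is handed in; nothing more can be done
None
```

The white power pack was pushed flat through the gate and sits square against the stop rail; in the last pictures the nearby items had not moved and the robot was clear, and the job was handed in at about 18 s with no verdict returned.

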